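# Load the specimen viewer and hold the focus lever on the third click

### The arm

A 7-joint arm with a two-finger parallel gripper is mounted at the origin on the work surface. World frame = base frame: x ahead of the robot, y to its left, z up, the work surface at z = 0. Lengths are in m, angles in rad, forces in N, time in s.
With the tool pointing down it reaches from about 0.375 to 0.925 m from the base axis. Payload 3.1 kg.
Tool frame: the origin (TCP) lies midway between the tips of the shut fingers; the grasp point (between the pads) lies 19 mm behind it (bot.grip_point_offset is the distance from the TCP to the grasp point, in m); z points along the fingers, y is the line along which they close (so a half turn about z gives the same grasp; the last joint's range is limited). The gripper opens to 85 mm and grips with 20 to 120 N. Pads are 22 mm wide; open, the fingers measure 114 mm over their backs; the gripper's body (76 mm by 85 mm) begins 54 mm behind the grasp point. The pads swing forward as they close: fully open they stand 13 mm farther back than shut.
Start: joints at [1.242, 0.383, 0.044, 1.598, -0.018, 1.161, -0.05], TCP at [0.149, -0.633, 0.231] pointing down, gripper open.
Joint ranges: [-2.61, 2.61], [-0.41, 2.15], [-1.48, 1.57], [0, 2.5], [-1.57, 4.71], [0.05, 1.97], [-2.85, 2.85]. Speed limits (rad/s): [2.79, 2.79, 3.14, 3.14, 3.14, 3.14, 3.14].

### API

Orientations are given as a unit quaternion [w, x, y, z].
In Python, from rig import bot, optics, job gives the robot as it stands.
- The arm moves only by the tool apply_moves, never from a script. Its argument "commands" is a list that holds one entry, the list of rows, each a list of 7 numbers: the finger opening in mm, from 0 to 85.4, then the shift along the tool's x, y, z in units of 40 mm (1.0 is 40 mm), then the turn, a rotation vector about the tool's x, y, z in units of 5 degrees (1.0 is 5 degrees). In form: [[[claw, tx, ty, tz, wx, wy, wz], ...]]. A call has 1 to 12 rows; each row shifts and turns the commanded pose from where the row before left it, along the tool's axes as they then stand; what a row does not reach is not made up. A row lasts 1/8 s, in which the tool goes at most 62.5 mm and 10.7 degrees, less where a joint would pass 70% of its speed; a pose out of reach is approached as far as the arm can. A call is refused whole if a number of a shift passes 1 or a number of a turn 1, either way. A call with a gripper value outside its range is refused whole. The fingers move at their own pace and stop on an object; "squeeze" is the grip in N (left out, the last holds). Time passes only in rows, so rows that do not move let the fingers close. It gives the time, the measured TCP pose, the force, the opening and the grip force at its end, in the units of the state.
- bot.read_state(): the state, without advancing time (a new reading comes with each control period).
- optics.grab_frame(name): name is "scene" or "top" or "wrist"; returns the picture (480x640x3 uint8, red, green, blue); there is no depth.
- optics.camera_info(name): a dict with "camera_matrix" (3x3 intrinsics, pixels), "eye" and "attitude" of the camera in the world. Camera axes: x right, y down, z forward; pixel columns grow to the right and rows downward; lengths in m; the calibration is good to about 2 mm. A picture is of the moment at which its call begins: read the wrist's pose just before it. camera_info takes no time and is no camera call; for the wrist camera it gives the pose at the moment of the call.
- job.finish_job(): hands the job in; it is judged then, once.
Trained networks look in the newest picture that a camera, given by its name, has taken for a name from the list of things; names that differ only in an ending like _2 or _b are one class to them, and where a whole thing is asked for, a point or a joint stands for the part that bears it (a point fixed in the world has none). Each returns a list of dicts, best first, with "score" (0 to 1); they miss things now and then, are a little off and sometimes report something else, mostly with a low value. They report only what shows in the picture. A call takes as long as a camera call. They do not tell look-alikes from the thing itself.
- optics.look_for(label, camera): "position" ([x, y, z] in m, in the coordinates of the camera as it stood for that picture, good to about 4 mm: the middle of the surface that is visible of it).
The state is a dict: "time": time; "joints": joint angles; "dq": joint speeds; "effort": joint torques, N m; "ee_pos": TCP position; "tcp_rot": TCP orientation; "contact_force": force on the tool from outside, world axes, zero at the start; "torque": the same for the moment, N m; "finger_gap": finger opening in m; "gripper_force": force on a finger pad.
Only numpy, scipy, OpenCV 4.12 (cv2) and the standard library are available. Lean on these libraries where they do the work, as an engineer would, in place of code of your own. Each camera call takes 0.05 s, during which the arm holds its last target. There are 200 camera calls.

### The job

Set the round white specimen mount upright inside the steel ring on the viewer's stage and let go of it. Then press the viewer's spring-loaded focus lever down three clicks from rest, one at a time, pausing about a second on each click and never pressing on towards the fourth, or the lens would hit the specimen. Finish while still holding the lever down on the third click, and leave the other mounts and the jar where they are.

Things in the scene. Friction and masses are not known exactly. Their poses are not given: they have to be found in the camera images.
- round_mount: The specimen to be loaded: an upright white resin cylinder, 30 mm in diameter, 25 mm tall, about 35 g, with a small steel rectangle on its upper face. Stands at the start in one of three places on the pad. Origin at the centre of its underside, z up.
- square_mount: Bystander: white resin block 30 x 30 mm, 25 mm tall, on the pad. Origin at the centre of its underside.
- slab_mount: Bystander: white resin slab 24 x 46 mm (long side along the pad's short side), 18 mm tall, on the pad. Origin at the centre of its underside.
- reagent_jar: Bystander: amber glass jar with a black cap, 48 mm in diameter, 70 mm tall, standing on the bench to the right of the viewer. Origin at the centre of its underside.
- pad: Fixed grey felt pad, 250 mm (its x) by 75 mm (its y), 4 mm thick, left of the viewer. The three mounts stand on it in a row along its x axis, about 80 mm apart. Origin at the centre of its underside.
- viewer: White fixed instrument, base 270 x 190 mm, standing with some yaw: a black stage 170 x 170 mm, open above, its top 150 mm above the bench; behind it (+x, 100 to 150 mm from the stage centre) a grey housing of the same height; the focus lever on its right (-y) side. Origin on the bench under the stage centre; x away from the robot, y left, z up.
- stage_seat (a point): Where the round mount belongs: centre of the steel ring on the viewer's stage, on the stage surface (150 mm above the bench), axes as the viewer's. The ring has an inner diameter of 40 mm and an outer of 52 mm and stands 6 mm above the stage.
- focus_lever: The focus lever, on the viewer's right side: flat steel arm 100 mm long, 10 mm wide, with a handle bar at its free end. Origin on its pivot axis at the arm; turns with the lever.
- lever_bar (a point): Handle bar at the free end of the focus lever: plain aluminium level cylinder, 18 mm in diameter, 60 mm long along the viewer's y. Point at its centre, axes turn with the lever. A flat steel arm joins its inner (+y) end to the pivot; the rest of the bar is free on all sides. At rest 134 mm above the bench, 64 mm in front of (-x) and 145 mm right of (-y) the stage centre.
- lever_pivot (a point): Point on the lever's level pivot axis (along the viewer's y), directly behind (+x) the bar's centre: 100 mm above the bench and 100 mm from the bar's centre line. Axes as the viewer's.
- lever_angle (a joint): Lever angle, rad: 0 at the rest stop (the arm rises 0.35 rad towards the bar), growing as the bar is pressed down. Clicks at 0.16, 0.32, 0.48, 0.64, 0.80 (end stop), about 16 mm of bar travel each. A spring drives it back to 0 when let go; the clicks do not hold it. After each click the push needed rises to 7 to 9 N, then eases to 2 to 3 N as it drops into the next; on a click 5 to 6 N.
Things that resemble listed ones, but are neither listed nor needed, are in the scene too. What is shaped like the round_mount but pink is not meant.

How it is judged:
By the outcome, as a careful person would: the job done as asked, in the order asked, and still so for the second after the job is handed in, while the arm keeps its last pose, push and grip.
It also fails if it takes over 61 s, if anything falls off the work surface, if the arm or the gripper's body presses on something with over 40 N, if the wrist force passes 120 N, or if a joint passes its speed limit or range.

## Working session

There is one attempt and no reset: what is moved stays moved. The work goes in short steps, Python scripts to look and compute and a tool call to move; the robot and the scene stay as the last step left them, time stands still between calls to the robot, and variables do not carry over. Pictures are saved under pics/ and viewed, at most 10 in all, crops included, and the job is handed in when it is done.

Besides the shell and the picture viewer there is one more tool, called in YAML: its name, and indented under it one key for each argument. apply_moves: Moves the arm, as the interface text tells. Its arguments: {"type":"object","properties":{"commands":{"type":"array"},"squeeze":{"type":"number"}},"required":["commands"]}

```bash
mkdir -p pics; ls; cat > h.py <<'E'
import numpy as np,cv2
from rig import bot,optics,job
from scipy.spatial.transform import Rotation as R
def rot(a):
    a=np.array(a,float)
    return a if a.shape==(3,3) else R.from_quat(a[[1,2,3,0]]).as_matrix()
def cam(n):
    i=optics.camera_info(n); return np.array(i["camera_matrix"]),np.array(i["eye"],float),rot(i["attitude"])
def w(c,p): return c[1]+c[2]@np.array(p)
def px(c,P):
    q=c[0]@(c[2].T@(np.array(P)-c[1])); return q[:2]/q[2]
def ray(c,uv,z):
    d=c[2]@np.linalg.solve(c[0],[uv[0],uv[1],1.]); return c[1]+d*(z-c[1][2])/d[2]
def tri(c1,u1,c2,u2):
    A=[];b=[]
    for c,u in((c1,u1),(c2,u2)):
        d=c[2]@np.linalg.solve(c[0],[u[0],u[1],1.]);d/=np.linalg.norm(d);P=np.eye(3)-np.outer(d,d);A.append(P);b.append(P@c[1])
    A=np.vstack(A);b=np.hstack(b);x=np.linalg.lstsq(A,b,rcond=None)[0];return x,np.linalg.norm(A@x-b)
def save(im,n): cv2.imwrite('pics/'+n,im[:,:,::-1])
E
python3 - <<'E'
from h import *
np.set_printoptions(precision=4,suppress=True)
s=bot.read_state();print(s["time"],s["ee_pos"],s["tcp_rot"],s["contact_force"])
ims=[]
for n in("scene","top"):
    c=cam(n);im=optics.grab_frame(n);ims.append(im);print(n,c)
    for l in["round_mount","square_mount","slab_mount","reagent_jar","pad","viewer","focus_lever"]:
        for r in optics.look_for(l,n):
            P=w(c,r["position"]);print(l,round(r["score"],2),P,px(c,P))
    save(im,n+"0.png")
print(bot.read_state()["time"])
E
```

```text
pics
0.0 [ 0.1485 -0.6318  0.2299] [-0.0013  0.9933  0.1152 -0.0002] [-0.4297  0.2626  0.4937]
scene (array([[514.1712,   0.    , 315.676 ],
       [  0.    , 514.1712, 227.2855],
       [  0.    ,   0.    ,   1.    ]]), array([1.1253, 0.2532, 0.9355]), array([[-0.4151,  0.7074, -0.5721],
       [ 0.9097,  0.3296, -0.2526],
       [ 0.0099, -0.6253, -0.7803]]))
round_mount 0.79 [0.4986 0.1806 0.0191] [402.7838 277.1017]
round_mount 0.73 [0.4065 0.3908 0.0246] [511.6881 277.6481]
round_mount 0.69 [0.4317 0.1608 0.0244] [404.2196 249.3759]
round_mount 0.61 [0.47   0.2857 0.0256] [455.3575 282.7283]
round_mount 0.61 [0.4807 0.4064 0.0237] [512.0938 308.5873]
square_mount 0.61 [0.3914 0.2727 0.0317] [459.5264 251.3371]
slab_mount 0.71 [0.5432 0.3002 0.026 ] [453.0344 313.2716]
slab_mount 0.41 [0.4656 0.2888 0.0287] [457.6811 280.848 ]
reagent_jar 0.69 [ 0.571  -0.4308  0.044 ] [141.7702 201.2213]
pad 0.97 [0.4819 0.2782 0.0044] [448.2343 291.2026]
viewer 0.65 [ 0.6281 -0.013   0.1474] [292.4859 255.6349]
focus_lever 0.79 [ 0.5433 -0.1665  0.1349] [244.0391 203.4065]
top (array([[482.5706,   0.    , 322.5016],
       [  0.    , 482.5706, 240.7108],
       [  0.    ,   0.    ,   1.    ]]), array([ 0.3336, -0.037 ,  1.3377]), array([[-0.0214, -0.9831,  0.1816],
       [-0.9998,  0.021 , -0.0043],
       [ 0.0004, -0.1817, -0.9834]]))
round_mount 0.7 [0.396  0.3863 0.0242] [164.8465 309.766 ]
round_mount 0.59 [0.4599 0.2826 0.0303] [203.3356 285.0473]
round_mount 0.5 [0.4707 0.4006 0.031 ] [159.8   281.958]
square_mount 0.45 [0.387  0.264  0.0309] [209.6095 312.0797]
slab_mount 0.71 [0.5392 0.2917 0.0228] [201.3687 256.5786]
reagent_jar 0.68 [ 0.5585 -0.4375  0.071 ] [470.5094 240.9355]
pad 0.74 [ 0.5789 -0.0353  0.1501] [319.5562 230.6406]
pad 0.7 [0.4542 0.2743 0.0032] [208.6744 287.9215]
viewer 0.32 [ 0.5443 -0.1645  0.1404] [371.1078 243.766 ]
focus_lever 0.81 [ 0.5435 -0.1663  0.1403] [371.822  244.0835]
0.8
```

View pics/scene0.png

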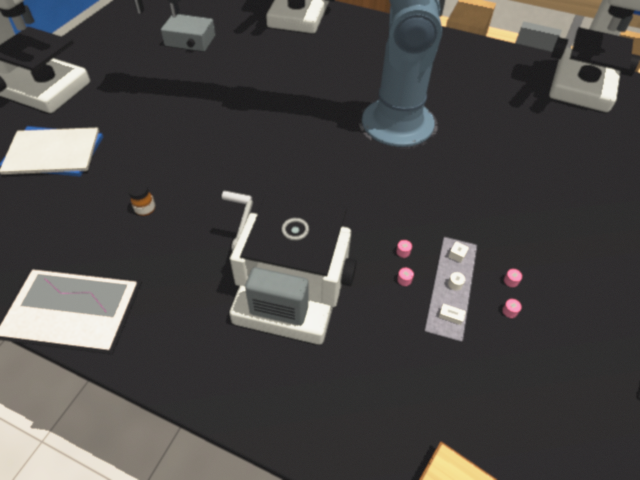

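View pics/top0.png

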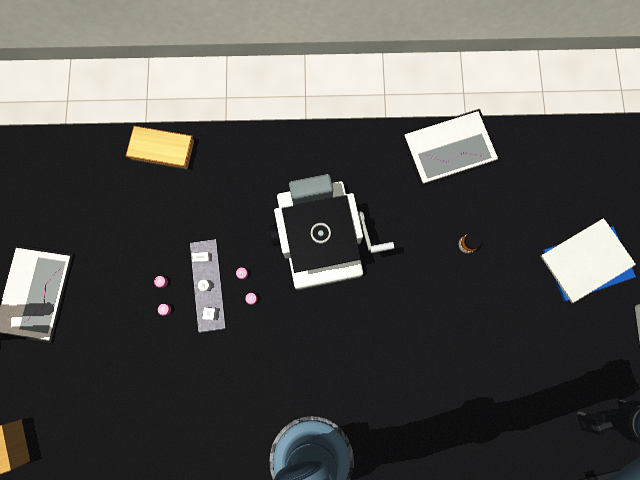

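The round white mount is the middle one on the pad: scene (456,281), top (203,285), with pink look-alikes beside the pad. The ring is at scene (295,229), top (320,233). The lever bar runs (372,248)–(393,245) in top. I'll measure these more precisely next.

```bash
python3 - <<'E'
from h import *
np.set_printoptions(precision=4,suppress=True)
C={n:cam(n) for n in("scene","top")}
I={n:cv2.imread(f'pics/{n}0.png') for n in C}
def blob(n,x,y,r,th,thmax=256):
    g=I[n][y-r:y+r,x-r:x+r].min(axis=2)
    m=((g>th)&(g<thmax)).astype(np.uint8)
    k,l,s,c=cv2.connectedComponentsWithStats(m)
    return [(s[i,4],c[i]+[x-r,y-r],s[i,:4]) for i in range(1,k) if s[i,4]>8]
for n,x,y in(("scene",456,281),("top",203,285)):
    print(n,"mount",blob(n,x,y,13,185))
for n,x,y in(("scene",295,229),("top",320,233)):
    print(n,"ring",blob(n,x,y,18,90))
big=[]
for n,b in(("top",(270,360)),("top",(0,0))):pass
t=I["top"]
a=cv2.resize(t[200:300,265:405],None,fx=4,fy=4,interpolation=cv2.INTER_CUBIC)[:300]
a=cv2.resize(t[225:260,350:405],(400,255),interpolation=cv2.INTER_CUBIC)
b=cv2.resize(I["scene"][185:220,215:270],(400,255),interpolation=cv2.INTER_CUBIC)
c=cv2.resize(t[213:253,289:352],(400,254),interpolation=cv2.INTER_CUBIC)
d=cv2.resize(t[268:303,175:230],(400,255),interpolation=cv2.INTER_CUBIC)
cv2.imwrite('pics/crops.png',np.vstack([np.hstack([a,b]),np.hstack([cv2.resize(c,(400,255)),d])]))
# stage edges yaw, given centre
p=tri(C["top"],(320.2,233),C["scene"],(295,229));print(p)
E
```

```text
scene mount [(np.int32(163), array([457.6503, 277.8282]), array([ 7,  4, 16, 13], dtype=int32))]
top mount [(np.int32(102), array([202.6765, 284.7843]), array([ 8,  7, 11, 12], dtype=int32))]
scene ring [(np.int32(281), array([294.9253, 228.4911]), array([ 5,  7, 27, 22], dtype=int32)), (np.int32(44), array([294.75  , 229.3636]), array([14, 15,  8,  7], dtype=int32))]
top ring [(np.int32(140), array([320.1786, 232.4929]), array([ 8,  8, 21, 20], dtype=int32)), (np.int32(29), array([320.2759, 232.5862]), array([16, 15,  6,  6], dtype=int32))]
(array([ 0.572, -0.036,  0.152]), np.float64(0.00133097475651307))
```

View pics/crops.png

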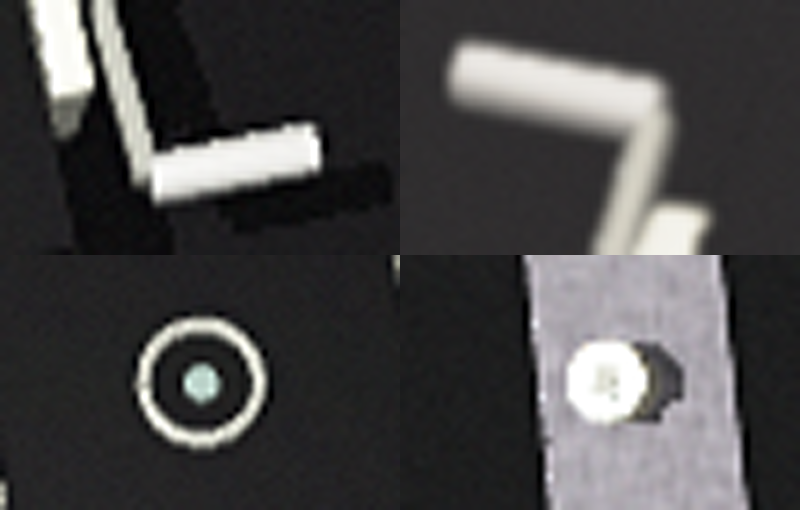

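```bash
python3 - <<'E'
from h import *
np.set_printoptions(precision=4,suppress=True)
t=cam("top");s=cam("scene")
print("mount top",ray(t,(202.7,284.8),.029), tri(t,(202.7,284.8),s,(456.6,279.2)))
print("ring",ray(t,(320.2,232.5),.156),tri(t,(320.2,232.5),s,(294.9,228.5)))
f=lambda x,y,ox,oy:(ox+x/7.27-.5,oy+y/7.27-.5)
a=ray(t,f(152,178,350,225),.14);b=ray(t,f(321,148,350,225),.14);print("bar",a,b,(a+b)/2,np.degrees(np.arctan2(-(a-b)[0],(a-b)[1])))
a=tri(t,f(156,178,350,225),s,f(660-400,108,215,185));b=tri(t,f(320,148,350,225),s,f(455-400,75,215,185));print(a,b)
S=tri(t,(320.2,232.5),s,(294.9,228.5))[0]
for y in(5,8,10,12):
    r=R.from_euler('z',y,degrees=True).as_matrix();P=[S[0],S[1],0]+r@[-.064,-.145,.134];print(y,P,px(t,P),px(s,P), [px(t,[S[0],S[1],0]+r@[i,j,.15]) for i,j in((-.085,-.085),(-.085,.085),(.085,.085))])
c=cam("wrist");print(c, bot.read_state()["ee_pos"])
E
```

```text
mount top [0.4607 0.2847 0.029 ] (array([0.4609, 0.2856, 0.0264]), np.float64(0.0002873981055512611))
ring [ 0.5729 -0.0369  0.156 ] (array([ 0.5728, -0.0359,  0.1544]), np.float64(0.0014897947154816407))
bar [ 0.5311 -0.1623  0.14  ] [ 0.5404 -0.2213  0.14  ] [ 0.5357 -0.1918  0.14  ] 8.94356813014925
(array([ 0.5305, -0.1617,  0.1371]), np.float64(0.0035777837051221093)) (array([ 0.5412, -0.2213,  0.1337]), np.float64(0.0008754946907084805))
5 [ 0.5217 -0.1859  0.134 ] [379.6725 252.8692] [241.1138 193.7393] [array([357.5519, 262.7568]), array([289.37  , 270.1432]), array([282.9345, 203.9414])]
8 [ 0.5296 -0.1884  0.134 ] [380.5141 249.7534] [238.2028 195.9027] [array([359.0596, 260.7575]), array([291.3755, 271.6755]), array([281.4026, 205.8553])]
10 [ 0.5349 -0.1898  0.134 ] [380.9814 247.6562] [236.3308 197.4102] [array([360.0033, 259.3834]), array([292.7581, 272.6385]), array([280.4377, 207.1742])]
12 [ 0.5403 -0.191   0.134 ] [381.3731 245.5459] [234.5163 198.9686] [array([360.8966, 257.9782]), array([294.1752, 273.5532]), array([279.5194, 208.5256])]
(array([[336.9023,   0.    , 329.7936],
       [  0.    , 336.9023, 245.4704],
       [  0.    ,   0.    ,   1.    ]]), array([ 0.2163, -0.6169,  0.375 ]), array([[ 0.2289, -0.9353, -0.27  ],
       [-0.9735, -0.2195, -0.0649],
       [ 0.0014,  0.2777, -0.9607]])) [ 0.1487 -0.6328  0.2313]
```

apply_moves:
  commands:
    - [[85,0.8,-0.5,-0.6,0,0,0],[85,0.9,-0.7,-0.6,0,0,0],[85,0.9,-0.7,-0.4,0,0,0],[85,0.9,-0.8,0,0,0,0],[85,0.8,-1,0,0,0,0],[85,0.6,-1,0,0,0,0],[85,0.5,-1,0,0,0,0],[85,0.3,-1,0,0,0,0],[85,0,-1,0,0,0,0],[85,0,-1,0,0,0,0],[85,0,-1,0,0,0,0],[85,0,-1,0,0,0,0]]

```text
time: 2.3
ee_pos: [0.2724, -0.1627, 0.2955]
tcp_rot: [0.0, 0.993, 0.115, 0.0]
contact_force: [0.0, 0.5, 0.4]
finger_gap: 0.0851
gripper_force: 0.0
```

apply_moves:
  commands:
    - [[85,0.5,-0.8,0,0,0,0],[85,0.6,-0.8,0,0,0,0],[85,0.6,-0.8,0,0,0,0],[85,0.6,-0.8,0,0,0,0],[85,0.6,-0.8,0,0,0,0],[85,0.6,-0.8,0,0,0,0],[85,0.6,-0.9,0.2,0,0,0],[85,0.6,-0.9,0.4,0,0,0],[85,0.7,-0.9,0.5,0,0,0],[85,0.7,-0.9,0.6,0,0,0],[85,0.7,-0.8,0.7,0,0,0],[85,0.4,-0.4,0.3,0,0,0]]

```text
time: 3.8
ee_pos: [0.4648, 0.2775, 0.1851]
tcp_rot: [-0.001, 0.993, 0.116, -0.002]
contact_force: [0.9, -1.8, -0.7]
finger_gap: 0.0849
gripper_force: 0.0
```

```bash
cat > look.py <<'E'
from h import *
import sys
np.set_printoptions(precision=4,suppress=True)
n=sys.argv[1]
st=bot.read_state();c=cam("wrist");im=optics.grab_frame("wrist");save(im,n)
print(st["time"],st["ee_pos"],st["tcp_rot"])
for r in optics.look_for("round_mount","wrist"):
    P=w(c,r["position"]);u=px(c,P).astype(int);print(round(r["score"],2),P,u)
np.savez(n[:-4],K=c[0],e=c[1],R=c[2])
E
python3 look.py w1.png
```

```text
3.8 [0.4648 0.2775 0.1851] [-0.0008  0.9932  0.116  -0.0018]
0.83 [0.3999 0.3909 0.0262] [197 264]
0.78 [0.4249 0.1593 0.0249] [437 291]
0.77 [0.4756 0.4023 0.0266] [195 182]
0.75 [0.4609 0.2862 0.0317] [319 229]
0.66 [0.4941 0.1861 0.0237] [433 217]
```

View pics/w1.png

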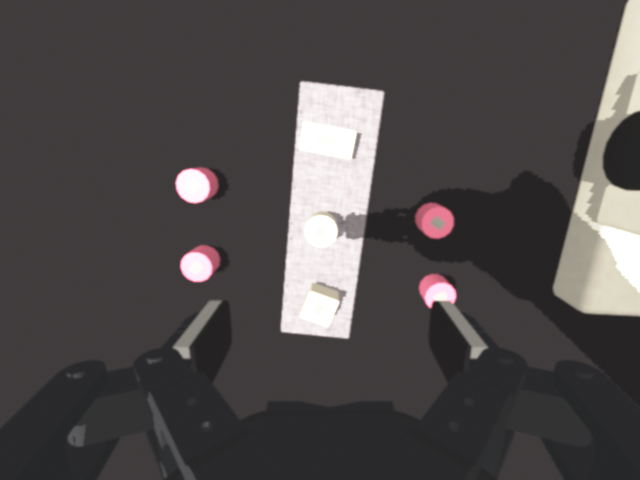

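The wrist view shows the white mount at about (321,231), between the slab (329,140) and the square (320,305), with the pink ones well clear of the finger path. Next I'll go lower and take a second view for height.

apply_moves:
  commands:
    - [[85,0,-0.2,0.6,0,0,0],[85,0,0,0.6,0,0,0],[85,0,0,0.6,0,0,0],[85,0,0,0.4,0,0,0],[85,0,0,0,0,0,0]]

```text
time: 4.53
ee_pos: [0.463, 0.2822, 0.0987]
tcp_rot: [0.001, 0.993, 0.115, -0.001]
contact_force: [0.2, 0.7, 0.6]
finger_gap: 0.0852
gripper_force: 0.0
```

```bash
python3 look.py w2.png; python3 - <<'E'
from h import *
np.set_printoptions(precision=4,suppress=True)
out=[]
for n in("w1","w2"):
    d=np.load(n+".npz");c=(d["K"],d["e"],d["R"]);im=cv2.imread(f"pics/{n}.png")
    u=px(c,[.461,.2857,.029]).astype(int);g=im[u[1]-45:u[1]+45,u[0]-45:u[0]+45]
    m=(g.min(axis=2)>205).astype(np.uint8);k,l,s,ce=cv2.connectedComponentsWithStats(m)
    i=1+np.argmax(s[1:,4]);print(n,u,s[i],ce[i]+u-45,ray(c,ce[i]+u-45,.029));out.append((c,ce[i]+u-45))
    cv2.imwrite(f"pics/{n}c.png",cv2.resize(g,(360,360)))
print(tri(out[0][0],out[0][1],out[1][0],out[1][1]))
cv2.imwrite("pics/wc.png",np.hstack([cv2.imread(f"pics/w{i}c.png") for i in(1,2)]))
E
```

```text
4.525 [0.463  0.2822 0.0987] [ 0.0007  0.9934  0.1148 -0.0007]
0.78 [0.3985 0.3887 0.0284] [159 308]
0.73 [0.4929 0.1872 0.0261] [477 244]
0.67 [0.4616 0.2875 0.0277] [320 256]
0.67 [0.4743 0.4007 0.0241] [154 198]
0.55 [0.4323 0.1562 0.0238] [487 330]
w1 [319 228] [  12    0   78   90 5805] [322.5447 228.041 ] [0.4622 0.2835 0.029 ]
w2 [323 258] [   0    0   90   90 5117] [318.5636 260.6197] [0.4586 0.2884 0.029 ]
(array([0.4686, 0.2871, 0.0575]), np.float64(0.0037682428163048876))
```

View pics/wc.png

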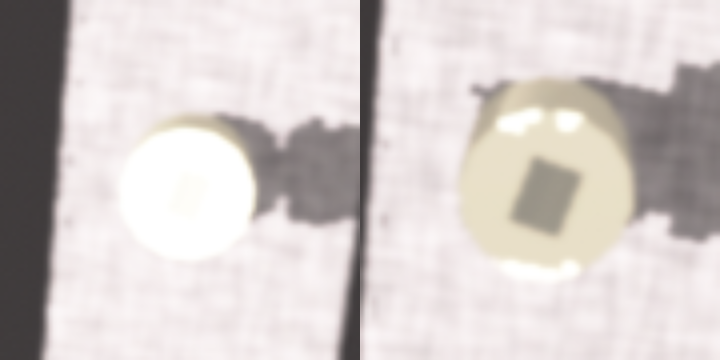

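The crops show the mount's top disc centred at about w1 (321,231) and w2 (324,261).

```bash
python3 - <<'E'
from h import *
np.set_printoptions(precision=4,suppress=True)
c=[(lambda d:(d["K"],d["e"],d["R"]))(np.load(f"w{i}.npz")) for i in(1,2)]
a,b=(320.6,230.8),(324.3,261.3)
print(ray(c[0],a,.029),ray(c[1],b,.029),tri(c[0],a,c[1],b))
E
```

```text
[0.4593 0.2847 0.029 ] [0.459  0.2846 0.029 ] (array([0.46  , 0.2848, 0.0319]), np.float64(1.3369519521693516e-05))
```

apply_moves:
  commands:
    - [[85,-0.07,-0.08,0.5,0,0,0],[85,0,0,0.6,0,0,0],[85,0,0,0.6,0,0,0],[85,0,0,0.45,0,0,0],[85,0,0,0,0,0,0],[25,0,0,0,0,0,0],[25,0,0,0,0,0,0],[25,0,0,0,0,0,0],[25,0,0,0,0,0,0],[25,0,0,0,0,0,0],[25,0,0,0,0,0,0],[25,0,0,0,0,0,0]]
  squeeze: 40

```text
time: 6.12
ee_pos: [0.4607, 0.2866, 0.0143]
tcp_rot: [-0.0, 0.993, 0.115, 0.001]
contact_force: [-0.6, -0.3, 4.5]
finger_gap: 0.0281
gripper_force: 39.6
```

apply_moves:
  commands:
    - [[25,0,0,-0.3,0,0,0],[25,0,0,-0.6,0,0,0],[25,0,0,-0.8,0,0,0],[25,0,0,-0.8,0,0,0],[25,0,0,-0.9,0,0,0],[25,0,0,-0.9,0,0,0],[25,0,0,-0.7,0,0,0],[25,0,0,-0.3,0,0,0],[25,0,0,0,0,0,0]]

```text
time: 7.25
ee_pos: [0.4601, 0.286, 0.2256]
tcp_rot: [0.0, 0.993, 0.115, 0.001]
contact_force: [-0.5, 0.4, -1.2]
finger_gap: 0.0281
gripper_force: 39.5
```

```bash
python3 look.py w3.png
```

```text
7.25 [0.4601 0.286  0.2256] [0.     0.9934 0.1151 0.0005]
0.89 [0.3998 0.392  0.0277] [218 250]
0.86 [0.424  0.1609 0.0224] [432 274]
0.57 [0.4615 0.2886 0.243 ] [324 316]
```

View pics/w3.png

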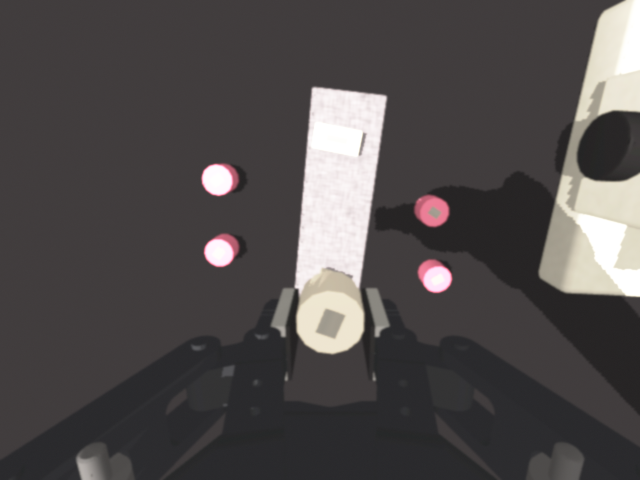

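The mount is held: its top disc centre is at (330,319) between the fingers, and the other mounts have not moved. Now I'll work out the offset in hand and the transport.

```bash
python3 - <<'E'
from h import *
np.set_printoptions(precision=4,suppress=True)
d=np.load("w3.npz");c=(d["K"],d["e"],d["R"]);s=bot.read_state()
im=cv2.imread("pics/w3.png");g=im[265:360,280:380]
p=ray(c,(330,319),.240);print("top",p,p-s["ee_pos"])
print([px(c,np.array(s["ee_pos"])+[.0146*np.sin(a),.0146*np.cos(a),.0147]) for a in np.arange(0,6.3,1.57)],[px(c,np.array(s["ee_pos"])+[.015*np.sin(a),.015*np.cos(a),-.0103]) for a in np.arange(0,6.3,1.57)])
Rt=rot(s["tcp_rot"])
print(Rt.T@(np.array([.5729,-.0367,.235])-p+np.array([0,0,.0147])-0)*25)
print(Rt.T@(np.array([.5729,-.0367,0])-p)*25)
E
```

```text
top [0.4596 0.2856 0.24  ] [0.0003 0.0004 0.016 ]
[array([297.4408, 311.3259]), array([338.664 , 287.7318]), array([363.5173, 325.2188]), array([323.1836, 347.3455]), array([297.4189, 311.422 ])] [array([301.2033, 287.8689]), array([337.4844, 266.7074]), array([359.4397, 300.3896]), array([323.8534, 320.3927]), array([301.1837, 287.9553])]
[ 0.9147  8.4908 -0.2371]
[0.9277 8.4854 6.0054]
```

apply_moves:
  commands:
    - [[25,0.1,0.4,0,0,0,0],[25,0.1,0.8,0,0,0,0],[25,0.1,1,0,0,0,0],[25,0.1,1,0,0,0,0],[25,0.1,1,0,0,0,0],[25,0.1,1,0,0,0,0],[25,0.1,1,0,0,0,0],[25,0.1,1,0,0,0,0],[25,0.1,0.8,0,0,0,0],[25,0.03,0.5,0,0,0,0],[25,0,0,0,0,0,0],[25,0,0,0,0,0,0]]

```text
time: 8.85
ee_pos: [0.5733, -0.0346, 0.2251]
tcp_rot: [-0.001, 0.993, 0.116, -0.0]
contact_force: [-0.9, -0.1, -0.3]
finger_gap: 0.0285
gripper_force: 39.5
```

```bash
python3 look.py w4.png
```

```text
8.85 [ 0.5733 -0.0346  0.2251] [-0.0006  0.9932  0.1163 -0.0003]
0.95 [0.4227 0.1542 0.0276] [133 308]
0.76 [0.4932 0.1786 0.0265] [115 244]
0.66 [ 0.5753 -0.0343  0.2383] [329 312]
```

View pics/w4.png

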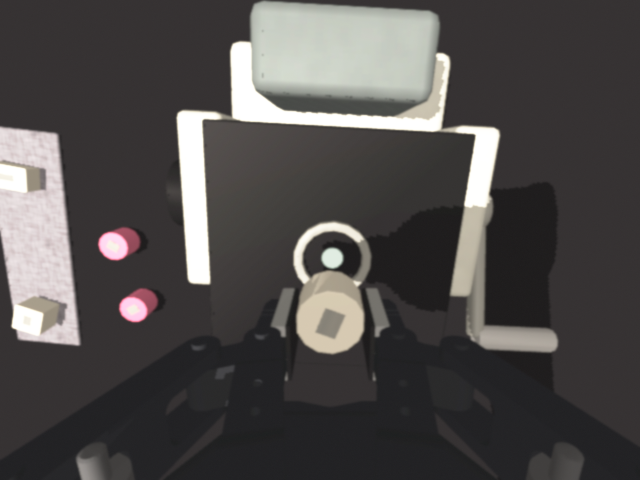

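The ring centre dot is at (332,258) with the ring spanning x 293–371, and the mount is held above it. The lever bar runs (482,338)–(553,341).

```bash
python3 - <<'E'
from h import *
np.set_printoptions(precision=4,suppress=True)
d=np.load("w4.npz");c=(d["K"],d["e"],d["R"]);s=bot.read_state();Rt=rot(s["tcp_rot"])
im=cv2.imread("pics/w4.png");g=im[245:270,318:348].astype(int)
m=(g.min(axis=2)>110);v,u=np.nonzero(m);dot=(u.mean()+318,v.mean()+245);print("dot",dot,m.sum())
S=ray(c,dot,.151);print("S",S)
t=cam("top");print("tri top/wrist",tri(c,dot,t,(320.25,232.55)))
p=ray(c,(330.5,318.5),.2398);print("held",p,p-s["ee_pos"])
print("move units",Rt.T@(S-p)*25)
a=ray(c,(480,338),.14);b=ray(c,(554,341),.14);print("bar",a,b,(a+b)/2,tri(c,(517,340),t,(382,247)),np.degrees(np.arctan2(-(a-b)[0],(a-b)[1])))
E
```

```text
dot (np.float64(331.7287671232877), np.float64(257.63287671232877)) 365
S [ 0.5716 -0.0366  0.151 ]
tri top/wrist (array([ 0.5729, -0.0366,  0.1548]), np.float64(0.0005118899551063366))
held [ 0.5733 -0.0351  0.2398] [-0.0001 -0.001   0.0143]
move units [-0.05    0.0267  2.22  ]
bar [ 0.5313 -0.1634  0.14  ] [ 0.542  -0.2197  0.14  ] [ 0.5367 -0.1915  0.14  ] (array([ 0.5358, -0.1919,  0.1394]), np.float64(0.00034513150230887075)) 10.75277934183279
```

apply_moves:
  commands:
    - [[25,-0.03,0.03,0.2,0,0,0],[25,0,0,0.4,0,0,0],[25,0,0,0.4,0,0,0],[25,0,0,0.3,0,0,0],[25,0,0,0.15,0,0,0],[25,0,0,0.05,0,0,0],[25,0,0,0,0,0,0],[25,0,0,0,0,0,0]]

```text
time: 9.95
ee_pos: [0.5735, -0.0378, 0.1659]
tcp_rot: [0.0, 0.993, 0.115, 0.001]
contact_force: [0.4, -0.1, -0.4]
finger_gap: 0.0284
gripper_force: 39.5
```

```bash
python3 look.py w5.png; python3 -c "
from h import *
import cv2
i=cv2.imread('pics/w5.png')[220:380,230:430];cv2.imwrite('pics/w5c.png',cv2.resize(i,(750,600),interpolation=cv2.INTER_CUBIC))"
```

```text
9.95 [ 0.5735 -0.0378  0.1659] [0.0001 0.9933 0.1152 0.0006]
0.98 [ 0.5769 -0.0366  0.1814] [328 311]
0.67 [0.4212 0.1516 0.0238] [100 337]
0.58 [0.4947 0.1768 0.026 ] [ 73 262]
```

View pics/w5c.png

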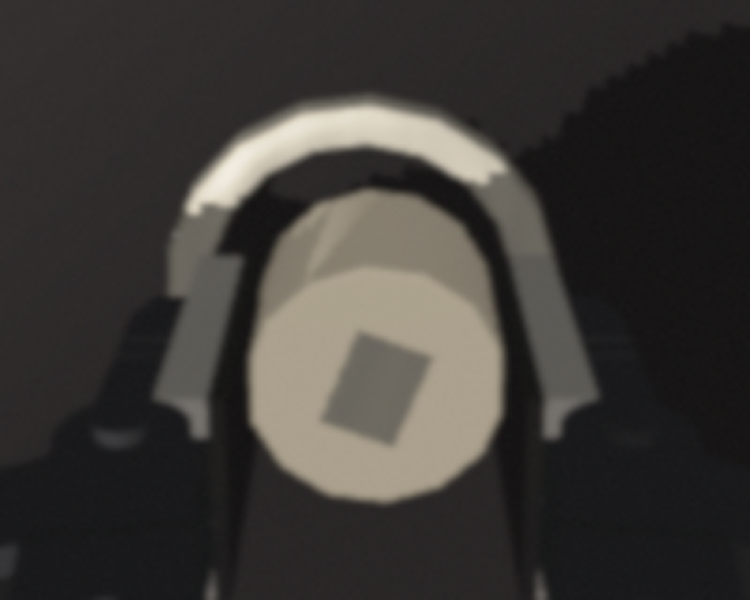

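The ring (outer top edge at crop (365,97), left edge at 168) is about 2 mm image-left of the mount. I'll check by projecting model circles.

```bash
python3 - <<'E'
from h import *
from scipy.optimize import least_squares
np.set_printoptions(precision=4,suppress=True)
d=np.load("w5.npz");c=(d["K"],d["e"],d["R"]);s=bot.read_state();Rt=rot(s["tcp_rot"])
q=lambda L:[(x/3.75+230-.37,y/3.75+220-.37) for x,y in L]
def fit(L,z,r):
    P=np.array([ray(c,u,z)[:2] for u in q(L)])
    return least_squares(lambda o:np.hypot(*(P-o).T)-r,P.mean(0)-[.01,0])
o=fit([(365,97),(300,108),(235,145),(190,195),(430,112),(500,155),(540,205),(172,235)],.156,.026)
i=fit([(365,148),(310,158),(265,185),(420,155),(470,183),(230,215)],.156,.020)
b=fit([(375,188),(330,198),(290,228),(420,195),(465,222),(488,260),(265,262)],.1556,.015)
t=fit([(376,502),(250,370),(503,370),(278,460),(475,460),(325,493),(430,493),(290,300),(460,300)],.1806,.015)
for n,r in zip("oibt",(o,i,b,t)):print(n,r.x,np.abs(r.fun).max())
for k in (o,i): print(Rt.T@np.r_[k.x-b.x,0]*25, Rt.T@np.r_[k.x-t.x,0]*25)
E
```

```text
o [ 0.5719 -0.0367] 0.0004084282242008651
i [ 0.5718 -0.0372] 0.000581215133751728
b [ 0.5716 -0.0389] 0.0005832290643843045
t [ 0.5713 -0.0387] 0.0005667474150473882
[ 0.0214 -0.0528 -0.    ] [ 0.0269 -0.0454  0.    ]
[ 0.016  -0.0416 -0.    ] [ 0.0215 -0.0342  0.    ]
```

apply_moves:
  commands:
    - [[25,0.02,-0.045,0,0,0,0],[25,0,0,0.04,0,0,0],[25,0,0,0.04,0,0,0],[25,0,0,0.02,0,0,0],[25,0,0,0,0,0,0],[25,0,0,0,0,0,0]]

```text
time: 10.8
ee_pos: [0.5734, -0.036, 0.1613]
tcp_rot: [-0.0, 0.993, 0.115, 0.0]
contact_force: [1.1, -0.2, -1.0]
finger_gap: 0.028
gripper_force: 39.5
```

apply_moves:
  commands:
    - [[25,0,0,0.02,0,0,0],[25,0,0,0,0,0,0],[25,0,0,0,0,0,0]]

```text
time: 11.18
ee_pos: [0.5734, -0.036, 0.1605]
tcp_rot: [-0.0, 0.993, 0.115, 0.0]
contact_force: [0.3, -0.0, 0.4]
finger_gap: 0.0282
gripper_force: 39.5
```

apply_moves:
  commands:
    - [[25,0,0,0.02,0,0,0],[25,0,0,0.01,0,0,0],[25,0,0,0,0,0,0]]

```text
time: 11.55
ee_pos: [0.5735, -0.0359, 0.1603]
tcp_rot: [0.0, 0.993, 0.115, -0.0]
contact_force: [-2.5, -0.4, 6.5]
finger_gap: 0.0283
gripper_force: 39.9
```

Contact is at the expected height, so I'll release and rise.

apply_moves:
  commands:
    - [[34,0,0,0,0,0,0],[40,0,0,0,0,0,0],[50,0,0,0,0,0,0],[60,0,0,0,0,0,0],[60,0,0,0,0,0,0],[60,0,0,-0.3,0,0,0],[60,0,0,-0.5,0,0,0],[60,0,0,-0.7,0,0,0],[60,0,0,-0.5,0,0,0],[60,0,0,0,0,0,0]]

```text
time: 12.8
ee_pos: [0.5752, -0.0356, 0.2421]
tcp_rot: [0.001, 0.993, 0.115, 0.003]
contact_force: [-0.0, 0.8, -0.7]
finger_gap: 0.0603
gripper_force: 0.0
```

```bash
python3 look.py w6.png; python3 -c "
from h import *
s=bot.read_state();Rt=rot(s['tcp_rot'])
print(s['contact_force'],Rt, Rt.T@(np.array([.536,-.1918,.18])-s['ee_pos'])*25)
i=cv2.imread('pics/w6.png')[190:390,250:600];cv2.imwrite('pics/w6c.png',cv2.resize(i,None,fx=2.2,fy=2.2,interpolation=cv2.INTER_CUBIC))"
```

```text
12.8 [ 0.5752 -0.0356  0.2421] [0.0007 0.9933 0.1151 0.0025]
0.83 [ 0.5735 -0.0347  0.1736] [327 259]
0.72 [0.4935 0.1787 0.0237] [124 242]
0.61 [0.425  0.1535 0.0266] [141 303]
[-0.17148173 -0.6430676  -0.82162736] [[ 9.73511538e-01  2.28637837e-01 -1.58788228e-04]
 [ 2.28637734e-01 -9.73511447e-01 -4.99921938e-04]
 [-2.68883228e-04  4.50374794e-04 -9.99999862e-01]] [-1.7944654   3.57426471  1.48253996]
```

View pics/w6c.png

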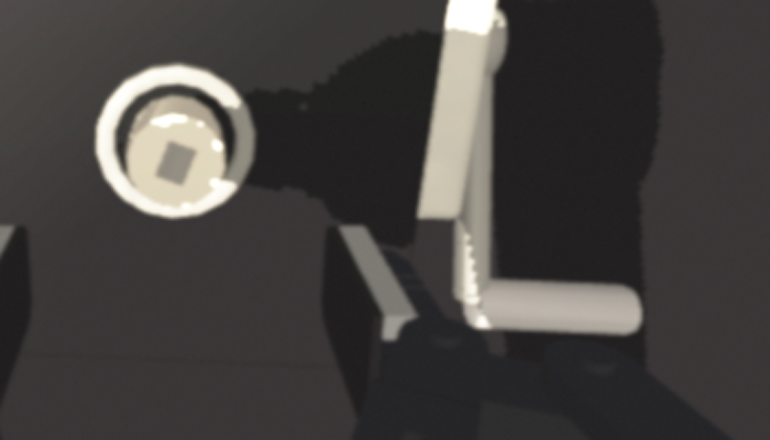

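The mount stands upright inside the ring, released (crop (175,155)), and the bar shows at right. Next I'll shut the fingers and hover over the bar.

apply_moves:
  commands:
    - [[60,-0.2,0.4,0,0,0,0],[0,-0.3,0.6,0,0,0,0],[0,-0.4,0.7,0,0,0,0],[0,-0.4,0.7,0,0,0,0],[0,-0.4,0.7,0.1,0,0,0],[0,-0.23,0.5,0.3,0,0,0],[0,0,0.17,0.5,0,0,0],[0,0,0,0.5,0,0,0],[0,0,0,0.3,0,0,0],[0,0,0,0.1,0,0,0],[0,0,0,0,0,0,0],[0,0,0,0,0,0,0]]

```text
time: 14.4
ee_pos: [0.5336, -0.2001, 0.1681]
tcp_rot: [0.0, 0.993, 0.115, 0.001]
contact_force: [-0.2, -0.4, -0.5]
finger_gap: -0.0001
gripper_force: 0.0
```

```bash
python3 look.py w7.png; python3 -c "
from h import *
i=cv2.imread('pics/w7.png')[200:440,180:480];cv2.imwrite('pics/w7c.png',cv2.resize(i,None,fx=2.5,fy=2.5,interpolation=cv2.INTER_CUBIC))
s=bot.read_state();c=cam('wrist');print(px(c,s['ee_pos']))"
```

```text
14.4 [ 0.5336 -0.2001  0.1681] [0.0004 0.9933 0.1155 0.0007]
0.56 [ 0.5728 -0.0518  0.1575] [ 19 141]
[329.18694534 302.98074181]
```

View pics/w7c.png

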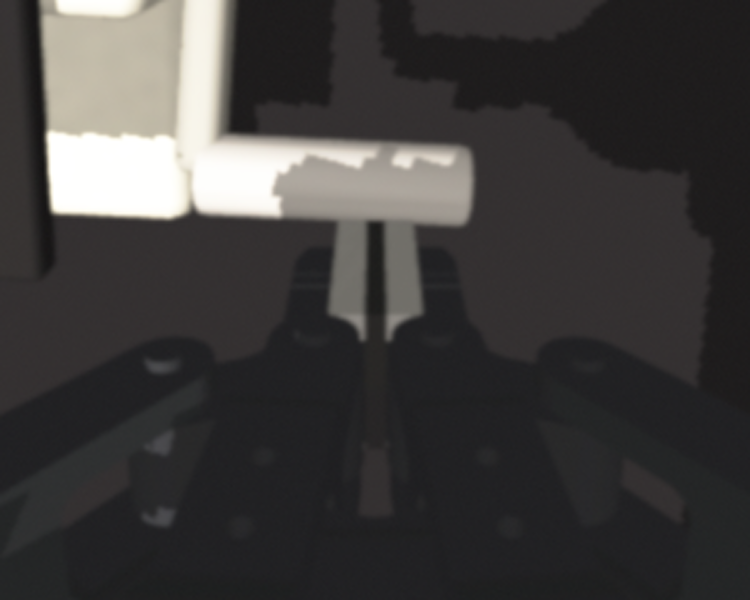

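The shut fingers stand over the outer half of the bar (crop bar 192–473, tips at x≈376). Now a check of the fore-aft alignment.

```bash
python3 - <<'E'
from h import *
np.set_printoptions(precision=4,suppress=True)
d=np.load("w7.npz");c=(d["K"],d["e"],d["R"]);s=bot.read_state();Rt=rot(s["tcp_rot"])
v=R.from_euler('z',10.2,degrees=True).as_matrix()
for x,y0,y1 in((260,136,218),(376,140,224),(430,143,226)):
    a=[ray(c,(x/2.5+180-.3,y/2.5+200-.3),.134) for y in(y0,y1)]
    m=(a[0]+a[1])/2;print(m,"width",np.linalg.norm(a[0]-a[1]),"viewer-frame rel tcp",v.T@(m-s["ee_pos"]))
E
```

```text
[ 0.531  -0.1745  0.134 ] width 0.01958490100275173 viewer-frame rel tcp [ 0.0022  0.0259 -0.0341]
[ 0.5358 -0.2002  0.134 ] width 0.020125884015248355 viewer-frame rel tcp [ 0.0024 -0.0001 -0.0341]
[ 0.538  -0.2121  0.134 ] width 0.019927580172092785 viewer-frame rel tcp [ 0.0025 -0.0123 -0.0341]
```

apply_moves:
  commands:
    - [[0,0,0,0.3,0,0,0],[0,0,0,0.2,0,0,0],[0,0,0,0.05,0,0,0],[0,0,0,0,0,0,0]]

```text
time: 15.0
ee_pos: [0.5326, -0.2003, 0.1449]
tcp_rot: [-0.0, 0.993, 0.115, -0.0]
contact_force: [-0.4, 0.4, -0.4]
finger_gap: -0.0001
gripper_force: 0.0
```

apply_moves:
  commands:
    - [[0,0,0,0.04,0,0,0],[0,0,0,0,0,0,0]]

```text
time: 15.25
ee_pos: [0.5329, -0.2004, 0.1438]
tcp_rot: [0.0, 0.993, 0.115, 0.0]
contact_force: [-0.9, 0.2, 0.1]
finger_gap: 0.0001
gripper_force: 0.0
```

apply_moves:
  commands:
    - [[0,0,0,0.04,0,0,0],[0,0,0,0,0,0,0]]

```text
time: 15.5
ee_pos: [0.5329, -0.2005, 0.1429]
tcp_rot: [0.0, 0.993, 0.115, -0.0]
contact_force: [-2.3, 0.0, 5.7]
finger_gap: -0.0004
gripper_force: 2.7
```

apply_moves:
  commands:
    - [[0,0,0,0.06,0,0,0],[0,0,0,0.06,0,0,0],[0,0,0,0.06,0,0,0],[0,0,0,0.06,0,0,0],[0,0,0,0.05,0,0,0],[0,0,0,0.03,0,0,0],[0,0,0,0,0,0,0]]

```text
time: 16.38
ee_pos: [0.5325, -0.2008, 0.1292]
tcp_rot: [0.0, 0.993, 0.115, -0.0]
contact_force: [-3.4, -0.5, 4.0]
finger_gap: 0.0002
gripper_force: 2.0
```

apply_moves:
  commands:
    - [[0,0,0,0.02,0,0,0],[0,0,0,0,0,0,0]]

```text
time: 16.62
ee_pos: [0.5327, -0.2007, 0.1286]
tcp_rot: [0.0, 0.993, 0.115, -0.0]
contact_force: [-3.7, -1.9, 5.0]
finger_gap: 0.0
gripper_force: 2.4
```

apply_moves:
  commands:
    - [[0,0,0,0.02,0,0,0],[0,0,0,0,0,0,0]]

```text
time: 16.88
ee_pos: [0.5326, -0.2007, 0.1279]
tcp_rot: [0.0, 0.993, 0.115, -0.0]
contact_force: [-2.6, -1.4, 4.8]
finger_gap: -0.0
gripper_force: 2.8
```

apply_moves:
  commands:
    - [[0,0,0,0,0,0,0],[0,0,0,0,0,0,0],[0,0,0,0,0,0,0],[0,0,0,0,0,0,0],[0,0,0,0,0,0,0],[0,0,0,0,0,0,0],[0,0,0,0,0,0,0]]

```text
time: 17.75
ee_pos: [0.5326, -0.2007, 0.1279]
tcp_rot: [0.0, 0.993, 0.115, -0.0]
contact_force: [-3.9, -1.1, 6.1]
finger_gap: 0.0
gripper_force: 2.8
```

apply_moves:
  commands:
    - [[0,0,0,0.06,0,0,0],[0,0,0,0.07,0,0,0],[0,0,0,0.07,0,0,0],[0,0,0,0.07,0,0,0],[0,0,0,0.06,0,0,0],[0,0,0,0.04,0,0,0],[0,0,0,0.01,0,0,0],[0,0,0,0,0,0,0]]

```text
time: 18.75
ee_pos: [0.5328, -0.2003, 0.1126]
tcp_rot: [-0.0, 0.993, 0.115, -0.0]
contact_force: [-3.2, -0.1, 4.7]
finger_gap: -0.0
gripper_force: 2.4
```

apply_moves:
  commands:
    - [[0,0,0,0.02,0,0,0],[0,0,0,0,0,0,0],[0,0,0,0,0,0,0],[0,0,0,0,0,0,0],[0,0,0,0,0,0,0],[0,0,0,0,0,0,0],[0,0,0,0,0,0,0],[0,0,0,0,0,0,0],[0,0,0,0,0,0,0]]

```text
time: 19.88
ee_pos: [0.5327, -0.2004, 0.1119]
tcp_rot: [0.0, 0.993, 0.115, -0.0]
contact_force: [-2.9, -1.2, 5.2]
finger_gap: 0.0001
gripper_force: 2.8
```

apply_moves:
  commands:
    - [[0,0,0,0.06,0,0,0],[0,0,0,0.07,0,0,0],[0,0,0,0.07,0,0,0],[0,0,0,0.07,0,0,0],[0,0,0,0.06,0,0,0],[0,0,0,0.04,0,0,0],[0,0,0,0.01,0,0,0],[0,0,0,0,0,0,0]]

```text
time: 20.88
ee_pos: [0.5329, -0.2003, 0.0967]
tcp_rot: [-0.0, 0.993, 0.115, 0.0]
contact_force: [-3.0, -1.3, 5.0]
finger_gap: 0.0001
gripper_force: 2.5
```

apply_moves:
  commands:
    - [[0,0,0,0.015,0,0,0],[0,0,0,0,0,0,0],[0,0,0,0,0,0,0],[0,0,0,0,0,0,0],[0,0,0,0,0,0,0],[0,0,0,0,0,0,0],[0,0,0,0,0,0,0],[0,0,0,0,0,0,0],[0,0,0,0,0,0,0]]

```text
time: 22.0
ee_pos: [0.533, -0.2003, 0.0962]
tcp_rot: [0.0, 0.993, 0.115, 0.0]
contact_force: [-2.3, -0.5, 5.6]
finger_gap: -0.0
gripper_force: 2.7
```

```bash
python3 - <<'E'
from h import *
np.set_printoptions(precision=4,suppress=True)
c=cam("top");im=optics.grab_frame("top");save(im,"top9.png")
for l in("round_mount","square_mount","slab_mount","reagent_jar"):
    for r in optics.look_for(l,"top"):print(l,round(r["score"],2),w(c,r["position"]))
s=bot.read_state();print(s["time"],s["ee_pos"],s["contact_force"])
E
```

```text
round_mount 0.64 [0.475  0.4038 0.0304]
round_mount 0.53 [0.3959 0.3877 0.0233]
square_mount 0.58 [0.3822 0.2636 0.0293]
slab_mount 0.61 [0.5382 0.2922 0.0229]
reagent_jar 0.93 [ 0.557  -0.4346  0.0718]
22.25 [ 0.533  -0.2003  0.0962] [-2.8309 -0.6281  5.0427]
```

The lever is on the third click (bar top at 0.096 m, about 5.5 N) and the bystanders have not moved, so I'm handing in.

```bash
python3 -c "
from rig import job
print(job.finish_job())"
```

```text
the job is handed in; nothing more can be done
None
```

The round white mount stands upright in the ring and is released. The lever was pressed one click at a time with about a second on each, and the job was handed in at about 22 s with it held on the third click by height and force; the square and slab mounts and the jar did not move.

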